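Wind the nook's vent window shut and fasten it

TASK

The frosted vent window behind the table stands open. Take the black knob of its winder and turn the crank clockwise, round and round, until the window is fully shut; then press the steel fastener lever beside it down until it lies level. Leave the things on the table where they stand and let go of everything.

Things in the scene. Friction and masses are not known exactly. Their poses are not given: they have to be found in the camera images.
- vent_frame: White window frame with sill, fixed along the table's far edge. Origin at table height straight below the crank's hub; x points level out of the room, y along the window, z up. Sill top z = 115 mm, its front edge x = -35 mm. Frame face x = 100 mm; the transom above (z = 338 to 370 mm) stands forward to x = 82 mm, so a vertical gripper has little room at the far side of the crank's circle.
- hub (a point): Centre of the crank's hub in the plane of its arm, 190 mm above the table. Its z axis is the spindle, pointing out towards the user and leaning 25 degrees from vertical to the room: (-0.423, 0, 0.906) in the frame of vent_frame; tilt the tool along it. Bronze-brown housing; aluminium arm 9 mm thick, 18 mm wide, 80 mm from spindle to knob axis.
- knob_mid (a point): Grip point on the axis of the black knob, 30 mm outward along the spindle direction from the arm's plane and 80 mm from the spindle. The knob is round, 21 mm thick, 44 mm long, parallel to the spindle (6 to 50 mm outward of the arm's plane). It spins freely on its pin, so a gripper holding it can keep its orientation all the way round.
- crank (a joint): Crank angle (rad): 0 = shut, at a firm stop, arm along -y of vent_frame. It grows anticlockwise as the user sees it (right-handed about the z axis of point hub) as the window opens. Starts at 6.6 to 8.6, so shutting takes a little over one full turn clockwise. Stays where left; turning takes about 3 N at the knob.
- vent (a joint): Opening angle of the frosted sash (rad), hinged along its top edge, swinging outward at the bottom: 0 = shut. It is geared to the crank: 0.02 rad per rad of crank, about 25 mm at the bottom edge per turn.
- fastener (a joint): Angle of the steel fastener lever (rad): 0 = fastened, level, pointing along +y of vent_frame, at a stop; it grows as the lever is raised in the plane of the window (about +x of vent_frame). Starts raised 0.5 to 0.85. Stays where left; pressing takes about 3 N near its end. Follow the end's arc: a straight push down on the steep lever can bind.
- lever_pivot (a point): Pivot of the fastener lever on the lever's centreline: 130 mm along +y from the crank's hub, 148 mm above the table, 40 mm in front of the frame's face (60 mm along +x of vent_frame from its origin), 33 mm above the sill. Press with a tilted tool here too: the transom is above.
- lever_end (a point): Outer end of the lever's centreline, 74 mm from the pivot. The lever is a round steel bar 15 mm thick.
- mug: Blue enamel mug, 82 mm wide, 85 mm tall, origin at the centre of its underside. Must be left alone.
- mill: Beechwood pepper mill, 58 mm wide, 164 mm tall, origin at the centre of its underside. Must be left alone.
- flashlight: Aluminium flashlight lying on its side with a rubber press button, 154 mm long along its x axis, 38 mm thick, origin under its middle. Must be left alone.
- recipe_box: Grey plastic recipe box with a clip-on lid, 106 mm (x) by 151 mm (y) by 105 mm tall, origin at the centre of its underside. Must be left alone.

How it is judged:
By the outcome, as a careful person would: the job done as asked, in the order asked, and still so for the second after the job is handed in, with the robot touching nothing.
It also fails if it takes over 67 s, if anything falls off the work surface, if the arm or the gripper's body presses on something with over 40 N, if the wrist force passes 120 N, or if a joint passes its speed limit or range.

ROBOT

A 6-joint arm with a two-finger parallel gripper is mounted at the origin on the work surface. World frame = base frame: x ahead of the robot, y to its left, z up, the work surface at z = 0. Lengths are in m, angles in degrees, forces in N, time in s.
With the tool pointing down it reaches from about 0.4 to 0.825 m from the base axis. Payload 7 kg.
Tool frame: the origin (TCP) lies on the centre line of the jaws, within the pads' length; the fingertips stand 22 mm ahead of it and the grasp point (between the pads) lies 3 mm ahead of it; z points along the fingers, y is the line along which they close (so a half turn about z gives the same grasp; the last joint's range is limited). The gripper opens to 88 mm and grips with 3 to 60 N. Pads are 19 mm wide; open, the fingers measure 130 mm over their backs; the gripper's body (78 mm by 193 mm) begins 47 mm behind the grasp point.
Start: joints at [-54.597, 20.546, 0.682, 0, -70.136, -16.507], TCP at [0.219, -0.639, 0.249] pointing down, gripper open.
Joint ranges: [-176.03, 176.03], [-82.01, 121.73], [-58.28, 71.71], [-173.87, 95.51], [-174.79, -0.11], [-173.66, 173.66]. Speed limits (degrees/s): [136.94, 136.94, 172.46, 180, 180, 180].

INTERFACE

Orientations are given as [roll, pitch, yaw] about the fixed x, y, z axes, in that order (R = Rz(yaw) Ry(pitch) Rx(roll)).
In Python, from plant import get_state, cams, r gives the robot as it stands.
- The arm moves only by the tool apply_moves, never from a script. Its argument "targets" is a list of rows, each an object with "dp": the shift along the world's x, y, z in m, a list of three; "yaw": the turn about the world's z in degrees. In form: [{"dp": [x, y, z], "yaw": yaw}, ...]. A call has 1 to 20 rows; each row is the pose to reach, as a shift and turn from the pose commanded when the call began; what a row does not reach only later rows make up. A row lasts 1/12 s, in which the tool goes at most 41.7 mm and 7.16 degrees, less where a joint would pass 70% of its speed; a pose out of reach is approached as far as the arm can. A call with a gripper value outside its range is refused whole. "grip" is the gripper command: -1 is fully open, 1 is shut, values between are in proportion, set as the call begins (left out, the last holds). The fingers move at their own pace and stop on an object; "squeeze" is the grip in N (left out, the last holds). Time passes only in rows, so rows that repeat a pose let the fingers close. It gives the time, the measured TCP pose, the force, the opening and the grip force at its end, in the units of the state.
- get_state(): the state, without advancing time (a new reading comes with each control period).
- cams.capture(name): name is "scene" or "side" or "wrist"; returns a dict with "image" (400x640x3 uint8, red, green, blue), "range_z" (400x640 float32, m along the optical axis (not along the pixel's ray), 0 where there is no reading), "fx", "fy", "cx", "cy" (pixels), "R" (3x3) and "t" (3): a world point X has camera coordinates R X + t; the wrist camera has in their place "T_tool_cam" (4x4, takes a point from camera to tool coordinates, whose origin is the TCP and whose axes are the flange's). Camera axes: x right, y down, z forward; pixel columns grow to the right and rows downward; lengths in m; the calibration is good to about 2 mm. A picture is of the moment at which its call begins: read the wrist's pose just before it.
- r.close_job(): hands the job in; it is judged then, once.
The state is a dict: "time_s": time; "joints": joint angles; "qd": joint speeds; "joint_torque": joint torques, N m; "tcp_pos": TCP position; "eef_rot": TCP orientation; "contact_force": force on the tool from outside, world axes, zero at the start; "moment": the same for the moment, N m; "gripper_width": finger opening in m; "gripper_force": force on a finger pad.
Only numpy, scipy, OpenCV 4.12 (cv2) and the standard library are available. Lean on these libraries where they do the work, as an engineer would, in place of code of your own. Each camera call takes 0.05 s, during which the arm holds its last target. There are 200 camera calls.

## Working session

There is one attempt and no reset: what is moved stays moved. The work goes in short steps, Python scripts to look and compute and a tool call to move; the robot and the scene stay as the last step left them, time stands still between calls to the robot, and variables do not carry over. Pictures are saved under pics/ and viewed, at most 10 in all, crops included, and the job is handed in when it is done.

Besides the shell and the picture viewer there is one more tool, called after ">>>" in YAML: its name, and indented under it one key for each argument. apply_moves: Moves the arm, as the interface text tells. Its arguments: {"type":"object","properties":{"targets":{"type":"array","items":{"type":"object","properties":{"dp":{"type":"array","items":{"type":"number"}},"yaw":{"type":"number"}}}},"grip":{"type":"number"},"squeeze":{"type":"number"}},"required":["targets"]}

```bash
mkdir -p pics; ls; python3 - <<'E'
from plant import get_state,cams,r
import cv2,numpy as np
s=get_state();print(s)
ims=[]
for n in("scene","side"):
    c=cams.capture(n);np.savez(f"pics/{n}0.npz",**c);print(n,c["fx"],c["cx"],c["cy"],c["R"].tolist(),c["t"].tolist())
    cv2.imwrite(f"pics/{n}0.png",c["image"][:,:,::-1])
E
```

```text
pics
{'time_s': 0.0, 'joints': array([-5.45958991e+01,  2.05932621e+01,  6.33716495e-01, -2.05242713e-02,
       -7.01356877e+01, -1.65054130e+01]), 'qd': array([ 0.04318329, -0.05841184, -0.08637859, -0.08151656, -0.01966733,
       -0.01672041]), 'joint_torque': array([-9.04949720e-04, -5.82715881e+01,  2.93052399e+01,  6.99751943e+00,
        6.87812339e-03, -1.35793598e-04]), 'tcp_pos': array([ 0.21844615, -0.63819661,  0.24760033]), 'eef_rot': array([ 1.79903209e+02, -8.56017858e-03, -1.61108295e+02]), 'contact_force': array([0.29355904, 0.69039973, 0.59319464]), 'moment': array([ 0.01352781, -0.01061081, -0.04708044]), 'gripper_force': 0.0, 'gripper_width': 0.08755622353332944}
scene 499.3679070900344 321.1128974785509 197.24186580865285 [[-0.9831502508444057, 0.18250054392281762, 0.01044680489232232], [0.1540545279946219, 0.8579614011727893, -0.49007084845150534], [-0.09840115176631206, -0.48020389998988944, -0.8716200019306372]] [0.6067181700894726, 0.10942252741271558, 1.7328408292075994]
side 454.76511252715443 321.43483690059486 194.09205312892362 [[-0.7976948516410848, -0.6027156996431028, 0.02041345313838509], [-0.3101000267871454, 0.3809157511446348, -0.8710574974802355], [0.5172242231875066, -0.7011682935883823, -0.49075668820143103]] [0.41232498800497513, 0.4048249540293011, 0.9599663049371826]
```

View pics/scene0.png

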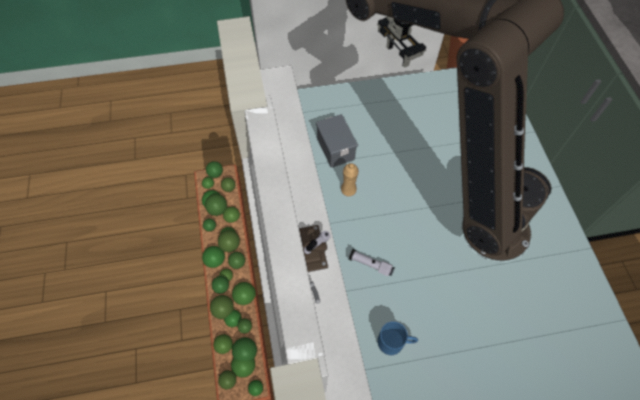

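View pics/side0.png

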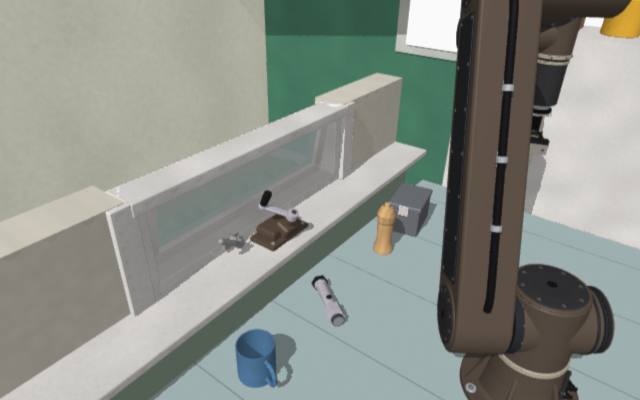

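The scene camera shows the window along the left, with the crank at about (315,240), the lever at (315,290), mill at (348,180), flashlight at (370,260) and mug at (393,338). The side view shows the knob at (265,198), the hub at (293,215) and the lever at (233,241).

```bash
cat > h.py <<'E'
import numpy as np,cv2
def cloud(c):
    z=c["range_z"];v,u=np.mgrid[:400,:640]
    P=np.stack([(u-c["cx"])/c["fx"]*z,(v-c["cy"])/c["fy"]*z,z],-1)
    return (P-c["t"])@c["R"],z>0     # R^T(P-t)
def px(c,X):
    q=np.asarray(X)@c["R"].T+c["t"];return np.stack([q[...,0]/q[...,2]*c["fx"]+c["cx"],q[...,1]/q[...,2]*c["fy"]+c["cy"]],-1)
E
python3 - <<'E'
from h import *
for n in("scene","side"):
    c=dict(np.load(f"pics/{n}0.npz"));X,ok=cloud(c)
    f=lambda a:np.round(a,3)
    if n=="scene": q={"table":(400,150),"sill":(330,330),"sill2":(290,110),"knob":(312,244),"hub":(322,236),"lever":(316,292),"mill":(350,170),"mug":(393,338),"box":(337,130),"fl":(370,260)}
    else: q={"knob":(265,198),"hub":(293,215),"arm":(280,209),"lever":(233,241),"sill":(200,280),"sill2":(400,165),"transom":(240,165)}
    for k,(u,v) in q.items(): print(n,k,f(X[v,u]))
    m=ok&(abs(X[...,2]-.115)<.006)&(X[...,0]>.3)
    P=X[m]; 
    # front edge: min x per y bin
    ys=np.arange(-.5,.6,.04);E=[]
    for y in ys:
        s=P[abs(P[:,1]-y)<.01]
        if len(s)>20:E.append((np.percentile(s[:,0],2),y,np.percentile(s[:,0],98),np.median(s[:,2])))
    print(n,len(E));print(f(np.array(E)))
    im=c["image"];x0=(250,190,110,130) if n=="scene" else (190,150,150,120)
    a,b,w,h=x0
    cv2.imwrite(f"pics/{n}0c.png",cv2.resize(im[b:b+h,a:a+w,::-1],None,fx=4,fy=4,interpolation=2))
a=cv2.imread("pics/scene0c.png");b=cv2.imread("pics/side0c.png")
E
```

```text
scene table [ 0.243 -0.379  0.001]
scene sill [0.642 0.269 0.116]
scene sill2 [ 0.633 -0.55   0.114]
scene knob [0.658 0.062 0.27 ]
scene hub [0.619 0.013 0.205]
scene lever [0.666 0.171 0.179]
scene mill [ 0.476 -0.237  0.145]
scene mug [ 0.446  0.3   -0.001]
scene box [ 0.478 -0.439  0.101]
scene fl [0.463 0.047 0.031]
scene 25
[[ 0.523 -0.5    0.686  0.114]
 [ 0.468 -0.46   0.686  0.114]
 [ 0.462 -0.42   0.685  0.114]
 [ 0.439 -0.38   0.926  0.113]
 [ 0.585 -0.34   0.945  0.114]
 [ 0.588 -0.3    0.894  0.114]
 [ 0.586 -0.26   0.89   0.114]
 [ 0.464 -0.22   0.961  0.115]
 [ 0.585 -0.18   0.948  0.114]
 [ 0.583 -0.14   0.972  0.114]
 [ 0.582 -0.1    0.914  0.114]
 [ 0.581 -0.06   0.93   0.114]
 [ 0.579 -0.02   0.904  0.113]
 [ 0.576  0.02   0.894  0.114]
 [ 0.577  0.06   0.959  0.114]
 [ 0.577  0.1    0.9    0.114]
 [ 0.577  0.14   0.972  0.115]
 [ 0.575  0.18   0.815  0.114]
 [ 0.574  0.22   0.884  0.114]
 [ 0.574  0.26   0.916  0.115]
 [ 0.574  0.3    0.912  0.114]
 [ 0.572  0.34   0.96   0.114]
 [ 0.571  0.38   0.669  0.114]
 [ 0.57   0.42   0.679  0.114]
 [ 0.568  0.46   0.673  
[... 400 characters left out ...]
    2.353  0.113]
 [ 0.583 -0.26   2.355  0.113]
 [ 0.449 -0.22   2.356  0.113]
 [ 0.58  -0.18   2.346  0.113]
 [ 0.58  -0.14   2.353  0.113]
 [ 0.578 -0.1    2.359  0.113]
 [ 0.577 -0.06   2.365  0.113]
 [ 0.576 -0.02   2.359  0.113]
 [ 0.574  0.02   2.36   0.113]
 [ 0.573  0.06   0.711  0.113]
 [ 0.573  0.1    0.706  0.113]
 [ 0.573  0.14   0.707  0.113]
 [ 0.573  0.18   0.707  0.113]
 [ 0.571  0.22   0.706  0.113]
 [ 0.57   0.26   0.705  0.113]
 [ 0.57   0.3    0.704  0.113]
 [ 0.568  0.34   0.704  0.114]
 [ 0.567  0.38   0.69   0.113]
 [ 0.566  0.42   0.686  0.114]
 [ 0.565  0.46   0.7    0.114]
 [ 0.564  0.5    0.699  0.114]
 [ 0.563  0.54   0.699  0.114]
 [ 0.563  0.58   0.697  0.114]]
```

View pics/side0c.png

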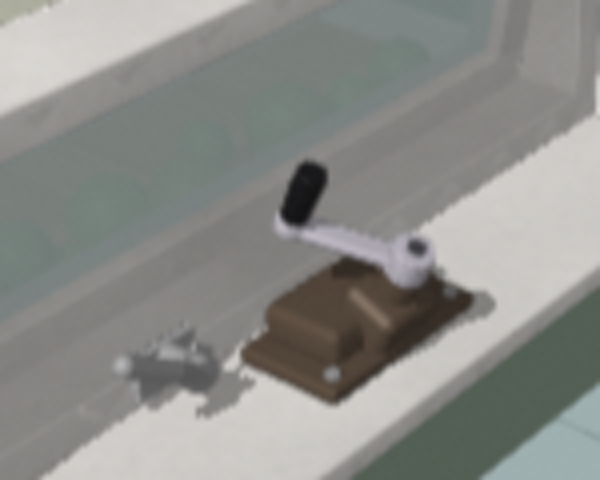

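View pics/scene0c.png

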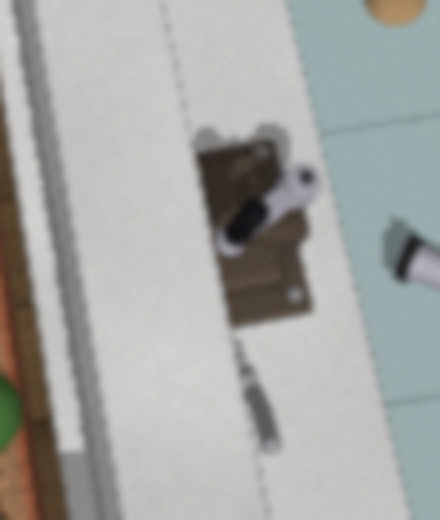

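The crops show the hub cap at side (293.7,212.5) and scene (326.5,235). The knob is black and stands on the far +y side, and the steel lever points along +y, raised.

```bash
cat >> h.py <<'E'
YAW=np.deg2rad(1.4);ax=np.array([np.cos(YAW),np.sin(YAW),0]);ay=np.array([-np.sin(YAW),np.cos(YAW),0]);az=np.array([0,0,1.])
A=np.stack([ax,ay,az],1)  # frame->world cols
S=np.array([-.4226,0,.9063])
def knob(th,o): return np.array([.9063*np.sin(th)*.08,-np.cos(th)*.08,.19+.4226*np.sin(th)*.08])+o*S
E
python3 - <<'E'
from h import *
C={n:dict(np.load(f"pics/{n}0.npz")) for n in("scene","side")}
def ray(c,u,v):
    d=c["R"].T@np.array([(u-c["cx"])/c["fx"],(v-c["cy"])/c["fy"],1]);return -c["R"].T@c["t"],d/np.linalg.norm(d)
def tri(p,q):
    M=np.zeros((3,3));b=np.zeros(3);L=[]
    for c,uv in((C["scene"],p),(C["side"],q)):
        o,d=ray(c,*uv);Q=np.eye(3)-np.outer(d,d);M+=Q;b+=Q@o;L.append((Q,o))
    x=np.linalg.solve(M,b);return x,[np.linalg.norm(Q@(x-o)) for Q,o in L]
hc=tri((326.5,235),(293.7,212.5));print("hubcap",hc)
# black knob
for n,roi in(("scene",(295,225,335,265)),("side",(255,185,280,212))):
    c=C[n];X,ok=cloud(c);im=c["image"].astype(int);m=np.zeros((400,640),bool);a,b,e,f=roi
    m[b:f,a:e]=(im.max(2)<60)[b:f,a:e]; 
    if n=="scene": m&=X[...,2]>.22
    P=X[m&ok];uv=np.argwhere(m)[:,::-1];ct=uv.mean(0);C[n]["k"]=ct
    print(n,m.sum(),ct,P.mean(0),P.min(0),P.max(0))
    X2=X[...,:];L=(np.linalg.norm(X2[...,:2]-[.665,.165],axis=-1)<.07)&(X2[...,2]>.13)&(X2[...,2]<.24)&ok
    g=(im.max(2)-im.min(2)<30)
    P=X[L&g];print(n,"lev",len(P),P.mean(0),np.round(P[np.argsort(P[:,1])][::max(1,len(P)//25)],3).tolist())
print("knob",tri(C["scene"]["k"],C["side"]["k"]))
# transom front
X,ok=cloud(C["side"]);
for z in(.345,.355,.365):
    m=ok&(abs(X[...,2]-z)<.004)&(abs(X[...,1]-.1)<.2)&(X[...,0]<.8);P=X[m];print("transom",z,len(P),np.percentile(P[:,0]+.0244*P[:,1],[5,50,95]))
E
```

```text
hubcap (array([0.60448649, 0.0093016 , 0.19922778]), [np.float64(0.00017887408699172405), np.float64(0.00017887408699147675)])
scene 73 [310.89041096 244.91780822] [0.65953443 0.05767382 0.25355419] [0.64662163 0.04685403 0.23176344] [0.67382456 0.06593144 0.27048949]
scene lev 111 [0.66838984 0.1720663  0.17624509] [[0.676, 0.127, 0.147], [0.668, 0.134, 0.161], [0.669, 0.138, 0.156], [0.669, 0.141, 0.156], [0.676, 0.144, 0.16], [0.67, 0.146, 0.162], [0.668, 0.15, 0.162], [0.662, 0.154, 0.162], [0.672, 0.156, 0.165], [0.663, 0.159, 0.169], [0.664, 0.162, 0.168], [0.67, 0.165, 0.171], [0.671, 0.167, 0.169], [0.666, 0.171, 0.179], [0.66, 0.174, 0.176], [0.67, 0.177, 0.182], [0.664, 0.179, 0.184], [0.674, 0.183, 0.182], [0.671, 0.186, 0.189], [0.669, 0.187, 0.192], [0.672, 0.191, 0.187], [0.673, 0.194, 0.187], [0.67, 0.196, 0.194], [0.671, 0.199, 0.194], [0.665, 0.2, 0.194], [0.669, 0.204, 0.198], [0.663, 0.206, 0.193], [0.664, 0.207, 0.187]]
side 106 [265.55660377 197.95283019] [0.65120295 0.06140986 0.24868709] [0.63961862 0.0491508  0.2244342 ] [0.66548115 0.06780262 0.26541902]
side
[... 245 characters left out ...]
.14], [0.699, 0.156, 0.156], [0.731, 0.161, 0.144], [0.734, 0.165, 0.142], [0.662, 0.169, 0.173], [0.661, 0.173, 0.172], [0.707, 0.176, 0.141], [0.702, 0.179, 0.13], [0.729, 0.183, 0.145], [0.663, 0.186, 0.185], [0.663, 0.189, 0.184], [0.726, 0.192, 0.142], [0.705, 0.195, 0.132], [0.726, 0.199, 0.143], [0.659, 0.201, 0.189], [0.666, 0.204, 0.19], [0.705, 0.208, 0.133], [0.705, 0.214, 0.143], [0.704, 0.221, 0.133]]
knob (array([0.65941025, 0.05227502, 0.24201032]), [np.float64(0.0005800350790187126), np.float64(0.0005800350790188135)])
transom 0.345 757 [0.06854785 0.69037394 0.69454581]
transom 0.355 767 [0.07103765 0.69031683 0.69455473]
transom 0.365 2713 [0.09371755 0.71822884 0.77232207]
```

>>> apply_moves:
  targets:
    - {"dp":[0.0,0.0,0.04],"yaw":0}
    - {"dp":[0.02,0.03,0.06],"yaw":0}
    - {"dp":[0.381,0.661,0.301],"yaw":-17.5}
    - {"dp":[0.381,0.661,0.301],"yaw":-17.5}
    - {"dp":[0.381,0.661,0.301],"yaw":-17.5}
    - {"dp":[0.381,0.661,0.301],"yaw":-17.5}
    - {"dp":[0.381,0.661,0.301],"yaw":-17.5}
    - {"dp":[0.381,0.661,0.301],"yaw":-17.5}
    - {"dp":[0.381,0.661,0.301],"yaw":-17.5}
    - {"dp":[0.381,0.661,0.301],"yaw":-17.5}
    - {"dp":[0.381,0.661,0.301],"yaw":-17.5}
    - {"dp":[0.381,0.661,0.301],"yaw":-17.5}
    - {"dp":[0.381,0.661,0.301],"yaw":-17.5}
    - {"dp":[0.381,0.661,0.301],"yaw":-17.5}
    - {"dp":[0.381,0.661,0.301],"yaw":-17.5}
    - {"dp":[0.381,0.661,0.301],"yaw":-17.5}
    - {"dp":[0.381,0.661,0.301],"yaw":-17.5}
    - {"dp":[0.381,0.661,0.301],"yaw":-17.5}
    - {"dp":[0.381,0.661,0.301],"yaw":-17.5}
    - {"dp":[0.381,0.661,0.301],"yaw":-17.5}

```text
time_s: 1.77
tcp_pos: [0.5916, 0.0097, 0.5446]
eef_rot: [180.0, 0.0, -178.6]
contact_force: [1.6, -1.1, 1.2]
gripper_width: 0.0874
gripper_force: 0.0
```

>>> apply_moves:
  targets:
    - {"dp":[0.3,0,0],"yaw":0}
    - {"dp":[0.3,0,0],"yaw":0}
    - {"dp":[0.3,0,0],"yaw":0}
    - {"dp":[0.3,0,0],"yaw":0}
    - {"dp":[0.3,0,0],"yaw":0}
    - {"dp":[0.3,0,0],"yaw":0}
    - {"dp":[0.3,0,0],"yaw":0}
    - {"dp":[0.3,0,0],"yaw":0}
    - {"dp":[0.3,0,0],"yaw":0}
    - {"dp":[0.3,0,0],"yaw":0}

```text
time_s: 2.6
tcp_pos: [0.8484, 0.0073, 0.5103]
eef_rot: [-179.7, 2.0, -178.6]
contact_force: [0.6, -0.5, 1.8]
gripper_width: 0.0874
gripper_force: 0.0
```

```bash
python3 - <<'E'
from plant import get_state
s=get_state();print(s["time_s"],s["tcp_pos"],s["eef_rot"],s["joints"])
E
```

```text
2.6 [0.84838058 0.00725777 0.51031817] [-179.69908831    1.98861613 -178.62135625] [  13.86656137   42.84124171   71.71184008    0.81220024 -116.99169973
 -102.11264116]
```

>>> apply_moves:
  targets:
    - {"dp":[-0.2,0,0],"yaw":0}
    - {"dp":[-0.2,0,0],"yaw":0}
    - {"dp":[-0.2,0,0],"yaw":0}
    - {"dp":[-0.2,0,0],"yaw":0}
    - {"dp":[-0.2,0,0],"yaw":0}
    - {"dp":[-0.2,0,0],"yaw":0}
    - {"dp":[-0.2,0,0],"yaw":0}

```text
time_s: 3.18
tcp_pos: [0.6429, 0.0063, 0.5191]
eef_rot: [-179.9, 2.7, -178.6]
contact_force: [-0.0, -0.3, 2.2]
gripper_width: 0.0876
gripper_force: 0.0
```

Tilt persists when a pose is out of reach, and it goes in the direction I need. I'll push further out to build it up.

>>> apply_moves:
  targets:
    - {"dp":[0.8,0,0],"yaw":0}
    - {"dp":[0.8,0,0],"yaw":0}
    - {"dp":[0.8,0,0],"yaw":0}
    - {"dp":[0.8,0,0],"yaw":0}
    - {"dp":[0.8,0,0],"yaw":0}
    - {"dp":[0.8,0,0],"yaw":0}
    - {"dp":[0.8,0,0],"yaw":0}
    - {"dp":[0.8,0,0],"yaw":0}
    - {"dp":[0.8,0,0],"yaw":0}
    - {"dp":[0.8,0,0],"yaw":0}
    - {"dp":[0.8,0,0],"yaw":0}
    - {"dp":[0.8,0,0],"yaw":0}
    - {"dp":[0.8,0,0],"yaw":0}
    - {"dp":[0.8,0,0],"yaw":0}

```text
time_s: 4.35
tcp_pos: [0.9501, 0.0063, 0.3825]
eef_rot: [-179.5, 4.1, -178.6]
contact_force: [-0.3, -0.3, 0.9]
gripper_width: 0.0875
gripper_force: 0.0
```

```bash
python3 - <<'E'
from plant import get_state
s=get_state();print(s["time_s"],s["tcp_pos"],s["eef_rot"],s["joints"],s["qd"])
E
```

```text
4.35 [0.95006168 0.00626701 0.38249273] [-179.47526233    4.11464185 -178.5856088 ] [  12.52185735   51.50900143   71.71075246    1.36145431 -106.26044471
 -100.70011437] [-1.0163413   7.90475302  0.05759664  0.11981195  8.33492187  0.84039397]
```

>>> apply_moves:
  targets:
    - {"dp":[-0.1,0,0.15],"yaw":0}
    - {"dp":[-0.1,0,0.15],"yaw":0}
    - {"dp":[-0.1,0,0.15],"yaw":0}
    - {"dp":[-0.1,0,0.15],"yaw":0}
    - {"dp":[-0.1,0,0.3],"yaw":0}
    - {"dp":[-0.1,0,0.3],"yaw":0}
    - {"dp":[-0.1,0,0.3],"yaw":0}
    - {"dp":[-0.1,0,0.3],"yaw":0}

```text
time_s: 5.02
tcp_pos: [0.7945, 0.0056, 0.6017]
eef_rot: [-179.2, 6.0, -178.6]
contact_force: [0.5, 0.5, -0.2]
gripper_width: 0.0875
gripper_force: 0.0
```

>>> apply_moves:
  targets:
    - {"dp":[0.8,0,0.3],"yaw":0}
    - {"dp":[0.8,0,0.3],"yaw":0}
    - {"dp":[0.8,0,0.3],"yaw":0}
    - {"dp":[0.8,0,0.3],"yaw":0}
    - {"dp":[0.8,0,0.3],"yaw":0}
    - {"dp":[0.8,0,0.3],"yaw":0}
    - {"dp":[0.8,0,0.3],"yaw":0}
    - {"dp":[0.8,0,0.3],"yaw":0}

```text
time_s: 5.68
tcp_pos: [0.8739, 0.0048, 0.5275]
eef_rot: [-178.9, 7.7, -178.5]
contact_force: [0.1, -0.9, 0.7]
gripper_width: 0.0874
gripper_force: 0.0
```

```bash
python3 - <<'E'
from plant import get_state
s=get_state();print(s["time_s"],s["tcp_pos"],s["eef_rot"],s["joints"],s["qd"])
E
```

```text
5.6833 [0.87392802 0.00478801 0.52745193] [-178.87543441    7.6897938  -178.54240093] [  14.13721385   42.27749652   71.67308284    3.00155831 -112.10872193
 -101.44819807] [-1.16772869  5.3019155   0.11931791 -0.09592817  6.48942612  0.96735434]
```

>>> apply_moves:
  targets:
    - {"dp":[0.6,0,0.8],"yaw":0}
    - {"dp":[0.6,0,0.8],"yaw":0}
    - {"dp":[0.6,0,0.8],"yaw":0}
    - {"dp":[0.6,0,0.8],"yaw":0}
    - {"dp":[0.6,0,0.8],"yaw":0}
    - {"dp":[0.6,0,0.8],"yaw":0}
    - {"dp":[0.6,0,0.8],"yaw":0}
    - {"dp":[0.6,0,0.8],"yaw":0}
    - {"dp":[0.6,0,0.8],"yaw":0}
    - {"dp":[0.6,0,0.8],"yaw":0}
    - {"dp":[0.6,0,0.8],"yaw":0}
    - {"dp":[0.6,0,0.8],"yaw":0}
    - {"dp":[0.6,0,0.8],"yaw":0}
    - {"dp":[0.6,0,0.8],"yaw":0}

```text
time_s: 6.85
tcp_pos: [0.826, 0.0037, 0.5977]
eef_rot: [-178.6, 9.7, -178.5]
contact_force: [-0.3, -0.6, 0.6]
gripper_width: 0.0875
gripper_force: 0.0
```

>>> apply_moves:
  targets:
    - {"dp":[0.8,0,0.25],"yaw":0}
    - {"dp":[0.8,0,0.25],"yaw":0}
    - {"dp":[0.8,0,0.25],"yaw":0}
    - {"dp":[0.8,0,0.25],"yaw":0}
    - {"dp":[0.8,0,0.25],"yaw":0}
    - {"dp":[0.8,0,0.25],"yaw":0}
    - {"dp":[0.8,0,0.25],"yaw":0}
    - {"dp":[0.8,0,0.25],"yaw":0}
    - {"dp":[0.8,0,0.25],"yaw":0}
    - {"dp":[0.8,0,0.25],"yaw":0}

```text
time_s: 7.68
tcp_pos: [0.9223, 0.0029, 0.5048]
eef_rot: [-178.3, 11.9, -178.4]
contact_force: [-0.1, -0.4, 0.5]
gripper_width: 0.0874
gripper_force: 0.0
```

>>> apply_moves:
  targets:
    - {"dp":[-0.1,0,0.3],"yaw":0}
    - {"dp":[-0.1,0,0.3],"yaw":0}
    - {"dp":[-0.1,0,0.3],"yaw":0}
    - {"dp":[-0.1,0,0.3],"yaw":0}
    - {"dp":[-0.1,0,0.3],"yaw":0}
    - {"dp":[-0.1,0,0.3],"yaw":0}
    - {"dp":[-0.1,0,0.3],"yaw":0}
    - {"dp":[-0.1,0,0.3],"yaw":0}
    - {"dp":[-0.1,0,0.3],"yaw":0}
    - {"dp":[-0.1,0,0.3],"yaw":0}

```text
time_s: 8.52
tcp_pos: [0.7515, 0.0031, 0.6944]
eef_rot: [-177.9, 13.8, -178.3]
contact_force: [-0.2, -0.8, -0.2]
gripper_width: 0.0877
gripper_force: 0.0
```

>>> apply_moves:
  targets:
    - {"dp":[0.8,0,0.25],"yaw":0}
    - {"dp":[0.8,0,0.25],"yaw":0}
    - {"dp":[0.8,0,0.25],"yaw":0}
    - {"dp":[0.8,0,0.25],"yaw":0}
    - {"dp":[0.8,0,0.25],"yaw":0}
    - {"dp":[0.8,0,0.25],"yaw":0}
    - {"dp":[0.8,0,0.25],"yaw":0}
    - {"dp":[0.8,0,0.25],"yaw":0}
    - {"dp":[0.8,0,0.25],"yaw":0}
    - {"dp":[0.8,0,0.25],"yaw":0}
    - {"dp":[0.8,0,0.25],"yaw":0}
    - {"dp":[0.8,0,0.25],"yaw":0}

```text
time_s: 9.52
tcp_pos: [0.8956, 0.0025, 0.5739]
eef_rot: [-177.6, 15.9, -178.3]
contact_force: [-0.8, 0.4, -0.1]
gripper_width: 0.0878
gripper_force: 0.0
```

>>> apply_moves:
  targets:
    - {"dp":[-0.1,0,0.3],"yaw":0}
    - {"dp":[-0.1,0,0.3],"yaw":0}
    - {"dp":[-0.1,0,0.3],"yaw":0}
    - {"dp":[-0.1,0,0.3],"yaw":0}
    - {"dp":[-0.1,0,0.3],"yaw":0}
    - {"dp":[-0.1,0,0.3],"yaw":0}
    - {"dp":[-0.1,0,0.3],"yaw":0}
    - {"dp":[-0.1,0,0.3],"yaw":0}

```text
time_s: 10.18
tcp_pos: [0.7365, 0.0023, 0.7327]
eef_rot: [-177.3, 17.9, -178.2]
contact_force: [-0.1, 0.3, 0.5]
gripper_width: 0.0881
gripper_force: 0.0
```

```bash
cat >> h.py <<'E'
from scipy.spatial.transform import Rotation as Ro
ORG=np.array([.610,.0095,0])
def W(f): return ORG+A@np.asarray(f)
def state():
    from plant import get_state
    s=get_state();R=Ro.from_euler("xyz",s["eef_rot"],degrees=True).as_matrix();return s,s["tcp_pos"],R
def tcp_for(g,R,ahead=.003): return g-R[:,2]*ahead
E
python3 - <<'E'
from h import *
s,p,R=state();print(s["time_s"],p,s["eef_rot"],s["joints"],R[:,2],R[:,1])
th=np.deg2rad(122)
for o in(.14,.032):
    g=W(knob(th,o));t=tcp_for(g,R);print(o,t,t-p)
E
```

```text
10.1833 [0.73647778 0.0023382  0.73271734] [-177.27352917   17.86906203 -178.20020105] [  19.04086524   28.02555963   71.69501703    8.80217946 -117.05879357
 -102.51467505] [ 0.30783817 -0.03791829 -0.95068284] [-0.01678302  0.99883365 -0.04527327]
0.14 [0.6103629  0.05205139 0.34840486] [-0.12611488  0.04971319 -0.38431249]
0.032 [0.65599008 0.0531665  0.25052446] [-0.0804877   0.0508283  -0.48219289]
```

>>> apply_moves:
  targets:
    - {"dp":[-0.126,0.05,-0.384],"yaw":0}
    - {"dp":[-0.126,0.05,-0.384],"yaw":0}
    - {"dp":[-0.126,0.05,-0.384],"yaw":0}
    - {"dp":[-0.126,0.05,-0.384],"yaw":0}
    - {"dp":[-0.126,0.05,-0.384],"yaw":0}
    - {"dp":[-0.126,0.05,-0.384],"yaw":0}
    - {"dp":[-0.126,0.05,-0.384],"yaw":0}
    - {"dp":[-0.126,0.05,-0.384],"yaw":0}
    - {"dp":[-0.126,0.05,-0.384],"yaw":0}
    - {"dp":[-0.126,0.05,-0.384],"yaw":0}
    - {"dp":[-0.126,0.05,-0.384],"yaw":0}
    - {"dp":[-0.126,0.05,-0.384],"yaw":0}

```text
time_s: 11.18
tcp_pos: [0.6042, 0.0506, 0.334]
eef_rot: [-177.0, 16.7, -178.2]
contact_force: [-2.0, -0.9, -3.1]
gripper_width: 0.0875
gripper_force: 0.0
```

```bash
python3 - <<'E'
from h import *
from plant import cams
s,p,R=state()
c=cams.capture("wrist");T=c["T_tool_cam"]
z=c["range_z"];v,u=np.mgrid[:400,:640]
P=np.stack([(u-c["cx"])/c["fx"]*z,(v-c["cy"])/c["fy"]*z,z],-1)@T[:3,:3].T+T[:3,3]
X=P@R.T+p
im=c["image"].astype(int)
def pix(Xw):
    q=((Xw-p)@R-T[:3,3])@T[:3,:3];return q[:2]/q[2]*c["fx"]+[c["cx"],c["cy"]]
I=c["image"][:,:,::-1].copy()
for th in(122,):
  for o in(.006,.03,.05): 
    a=pix(W(knob(np.deg2rad(th),o)));print(th,o,a);cv2.circle(I,tuple(int(x) for x in a),3,(0,0,255),-1)
a=pix(W([0,0,.19]));print("hub",a);cv2.circle(I,tuple(int(x) for x in a),3,(0,255,0),-1)
a=pix(W([.06,.13,.148]));print("piv",a);cv2.circle(I,tuple(int(x) for x in a),3,(255,0,255),-1)
cv2.imwrite("pics/w1.png",I)
m=(im.max(2)<60)&(z>0)&(X[...,2]>.21)&(X[...,2]<.29)&(np.linalg.norm(X[...,:2]-[.65,.05],axis=-1)<.06)
print(m.sum(),X[m].mean(0),X[m].min(0),X[m].max(0));k=X[m];t=k[k[:,2]>k[:,2].max()-.006];print("top",t.mean(0),W(knob(np.deg2rad(122),.05)))
print(s["time_s"],p,s["eef_rot"],(tcp_for(W(knob(np.deg2rad(122),.032)),R)-p))
E
```

```text
122 0.006 [331.54962578 230.97308771]
122 0.03 [330.88838663 238.46569917]
122 0.05 [330.236183   245.85592757]
hub [282.99957846 149.44067864]
piv [418.62347737 187.40324249]
796 [0.64653069 0.05209302 0.25946875] [0.63852937 0.04241296 0.22728754] [0.6561593  0.06211917 0.26842318]
top [0.64880951 0.05184135 0.26494475] [0.64930907 0.05286689 0.26398581]
11.1833 [0.60417516 0.05056469 0.3339756 ] [-176.96110412   16.68176417 -178.15620771] [ 0.05187381  0.00261934 -0.08343349]
```

View pics/w1.png

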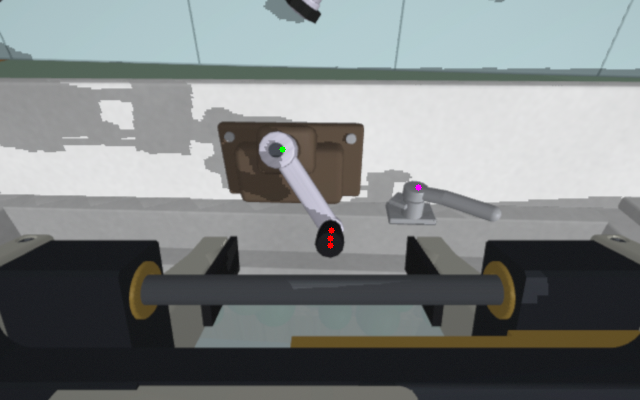

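The wrist view shows the modelled hub (283,149), knob (331,238) and pivot (418,187) lying on the real parts. Next I'll descend around the knob.

>>> apply_moves:
  targets:
    - {"dp":[0.026,0.002,-0.042],"yaw":0}
    - {"dp":[0.045,0.002,-0.072],"yaw":0}
    - {"dp":[0.052,0.003,-0.083],"yaw":0}
    - {"dp":[0.052,0.003,-0.083],"yaw":0}
    - {"dp":[0.052,0.003,-0.083],"yaw":0}

```text
time_s: 11.65
tcp_pos: [0.6658, 0.0557, 0.2644]
eef_rot: [-177.2, 17.8, -178.2]
contact_force: [-0.1, 0.7, 1.5]
gripper_width: 0.0875
gripper_force: 0.0
```

```bash
python3 - <<'E'
from h import *
s,p,R=state()
print(s["time_s"],p,s["eef_rot"],tcp_for(W(knob(np.deg2rad(122),.032)),R)-p)
E
```

```text
11.65 [0.66582575 0.05572397 0.26443293] [-177.20151933   17.75681076 -178.18869825] [-0.00983017 -0.00255371 -0.01390685]
```

>>> apply_moves:
  targets:
    - {"dp":[-0.01,-0.0025,-0.014],"yaw":0}
    - {"dp":[-0.01,-0.0025,-0.014],"yaw":0}
    - {"dp":[-0.01,-0.0025,-0.014],"yaw":0}

```text
time_s: 11.9
tcp_pos: [0.6546, 0.0532, 0.2519]
eef_rot: [-177.3, 17.9, -178.2]
contact_force: [0.4, 0.9, 2.2]
gripper_width: 0.0876
gripper_force: 0.0
```

>>> apply_moves:
  grip: 1
  squeeze: 25
  targets:
    - {"dp":[0,0,0],"yaw":0}
    - {"dp":[0,0,0],"yaw":0}
    - {"dp":[0,0,0],"yaw":0}
    - {"dp":[0,0,0],"yaw":0}
    - {"dp":[0,0,0],"yaw":0}
    - {"dp":[0,0,0],"yaw":0}

```text
time_s: 12.4
tcp_pos: [0.6543, 0.0531, 0.2497]
eef_rot: [-177.2, 17.7, -178.2]
contact_force: [0.4, -0.5, 0.4]
gripper_width: 0.0534
gripper_force: 0.0
```

```bash
python3 - <<'E'
from h import *
s,p,R=state()
k=np.deg2rad(122);t0=tcp_for(W(knob(k,.032)),R)
print(s["time_s"],p,s["eef_rot"],s["contact_force"],s["gripper_width"],s["gripper_force"],t0-p)
for a,b in((122,10),):
    print([[round(float(x),3) for x in A@(knob(np.deg2rad(d),.032)-knob(k,.032))] for d in range(112,-9,-10)])
E
```

```text
12.4 [0.65428235 0.05310944 0.24969804] [-177.24343601   17.73648054 -178.18769886] [ 0.4205476  -0.50726939  0.42089684] 0.05339858496122962 0.0 [1.71427612e-03 5.86400429e-05 8.28467487e-04]
[[0.006, -0.012, 0.003], [0.01, -0.026, 0.004], [0.012, -0.039, 0.005], [0.012, -0.053, 0.005], [0.009, -0.067, 0.003], [0.004, -0.08, 0.001], [-0.002, -0.092, -0.002], [-0.01, -0.102, -0.006], [-0.02, -0.111, -0.011], [-0.031, -0.117, -0.016], [-0.043, -0.122, -0.022], [-0.056, -0.124, -0.027], [-0.069, -0.123, -0.033]]
```

>>> apply_moves:
  targets:
    - {"dp":[0.001,0,0.001],"yaw":0}
    - {"dp":[0.001,0,0.001],"yaw":0}
    - {"dp":[0.001,0,0.001],"yaw":0}
    - {"dp":[0.001,0,0.001],"yaw":0}
    - {"dp":[0.001,0,0.001],"yaw":0}
    - {"dp":[0.001,0,0.001],"yaw":0}
    - {"dp":[0.001,0,0.001],"yaw":0}

```text
time_s: 12.98
tcp_pos: [0.6552, 0.0533, 0.2505]
eef_rot: [-177.3, 17.7, -178.2]
contact_force: [0.5, 0.1, -0.6]
gripper_width: 0.0213
gripper_force: 24.8
```

Gripped (21.3 mm). First part of the turn: 122° to 62°.

>>> apply_moves:
  targets:
    - {"dp":[0.003,-0.006,0.002],"yaw":0}
    - {"dp":[0.006,-0.012,0.003],"yaw":0}
    - {"dp":[0.008,-0.019,0.0035],"yaw":0}
    - {"dp":[0.01,-0.026,0.004],"yaw":0}
    - {"dp":[0.011,-0.032,0.0045],"yaw":0}
    - {"dp":[0.012,-0.039,0.005],"yaw":0}
    - {"dp":[0.012,-0.046,0.005],"yaw":0}
    - {"dp":[0.012,-0.053,0.005],"yaw":0}
    - {"dp":[0.009,-0.067,0.003],"yaw":0}
    - {"dp":[0.004,-0.08,0.001],"yaw":0}
    - {"dp":[0.004,-0.08,0.001],"yaw":0}
    - {"dp":[0.004,-0.08,0.001],"yaw":0}

```text
time_s: 13.98
tcp_pos: [0.6598, -0.0294, 0.2523]
eef_rot: [-177.2, 17.8, -178.3]
contact_force: [8.9, -6.7, -1.9]
gripper_width: 0.0209
gripper_force: 24.9
```

```bash
cat >> h.py <<'E'
def theta(p,R,o=.032):
    f=A.T@(p+R[:,2]*.003-ORG)-np.array([0,0,.19])
    u=f@np.array([.9063,0,.4226]);return np.degrees(np.arctan2(u,-f[1]))%360,np.hypot(u,f[1]),f@S
def plan(a,R,p,b,st,o=.032):
    k=np.deg2rad
    for d in np.arange(a-st,b-1e-6,-st): print(round(float(d),1),np.round(tcp_for(W(knob(k(d),o)),R)-p,3).tolist())
E
python3 - <<'E'
from h import *
s,p,R=state();th=theta(p,R);print(s["time_s"],p,s["eef_rot"],s["contact_force"],th)
plan(62,R,p,-98,10,th[2])
E
```

```text
13.9833 [ 0.6598345  -0.02941241  0.25225423] [-177.15297281   17.81046019 -178.25720822] [ 8.94951539 -6.67853134 -1.92394498] (np.float64(60.17297145810639), np.float64(0.0809474057289043), np.float64(0.032795935283754366))
52.0 [-0.006, -0.009, -0.003]
42.0 [-0.015, -0.02, -0.007]
32.0 [-0.025, -0.028, -0.012]
22.0 [-0.036, -0.035, -0.017]
12.0 [-0.048, -0.039, -0.023]
2.0 [-0.06, -0.041, -0.028]
-8.0 [-0.073, -0.041, -0.034]
-18.0 [-0.085, -0.038, -0.04]
-28.0 [-0.097, -0.033, -0.046]
-38.0 [-0.108, -0.025, -0.05]
-48.0 [-0.117, -0.016, -0.055]
-58.0 [-0.125, -0.005, -0.058]
-68.0 [-0.131, 0.007, -0.061]
-78.0 [-0.135, 0.02, -0.063]
-88.0 [-0.137, 0.034, -0.063]
-98.0 [-0.137, 0.048, -0.063]
```

```bash
sed -i 's/ORG=np.array(\[.610,.0095,0\])/ORG=np.array([.6107,.0078,0])/' h.py; python3 - <<'E'
from h import *
s,p,R=state();th=theta(p,R);print(th)
plan(61,R,p-[.0006,-.0027,.0008],-99,8,.032)
E
```

```text
(np.float64(61.03150201723781), np.float64(0.07958498473575483), np.float64(0.033074114413033026))
53.0 [-0.004, -0.012, -0.003]
45.0 [-0.01, -0.021, -0.006]
37.0 [-0.018, -0.029, -0.009]
29.0 [-0.026, -0.035, -0.013]
21.0 [-0.035, -0.04, -0.017]
13.0 [-0.045, -0.043, -0.022]
5.0 [-0.055, -0.045, -0.027]
-3.0 [-0.065, -0.046, -0.031]
-11.0 [-0.075, -0.045, -0.036]
-19.0 [-0.085, -0.042, -0.041]
-27.0 [-0.094, -0.038, -0.045]
-35.0 [-0.103, -0.032, -0.049]
-43.0 [-0.111, -0.025, -0.053]
-51.0 [-0.118, -0.017, -0.056]
-59.0 [-0.124, -0.008, -0.059]
-67.0 [-0.129, 0.001, -0.061]
-75.0 [-0.132, 0.012, -0.062]
-83.0 [-0.135, 0.023, -0.063]
-91.0 [-0.135, 0.034, -0.063]
-99.0 [-0.135, 0.045, -0.063]
```

>>> apply_moves:
  targets:
    - {"dp":[-0.004,-0.012,-0.003],"yaw":0}
    - {"dp":[-0.01,-0.021,-0.006],"yaw":0}
    - {"dp":[-0.018,-0.029,-0.009],"yaw":0}
    - {"dp":[-0.026,-0.035,-0.013],"yaw":0}
    - {"dp":[-0.035,-0.04,-0.017],"yaw":0}
    - {"dp":[-0.045,-0.043,-0.022],"yaw":0}
    - {"dp":[-0.055,-0.045,-0.027],"yaw":0}
    - {"dp":[-0.065,-0.046,-0.031],"yaw":0}
    - {"dp":[-0.075,-0.045,-0.036],"yaw":0}
    - {"dp":[-0.085,-0.042,-0.041],"yaw":0}
    - {"dp":[-0.094,-0.038,-0.045],"yaw":0}
    - {"dp":[-0.103,-0.032,-0.049],"yaw":0}
    - {"dp":[-0.111,-0.025,-0.053],"yaw":0}
    - {"dp":[-0.118,-0.017,-0.056],"yaw":0}
    - {"dp":[-0.124,-0.008,-0.059],"yaw":0}
    - {"dp":[-0.129,0.001,-0.061],"yaw":0}
    - {"dp":[-0.132,0.012,-0.062],"yaw":0}
    - {"dp":[-0.135,0.023,-0.063],"yaw":0}
    - {"dp":[-0.135,0.034,-0.063],"yaw":0}
    - {"dp":[-0.135,0.034,-0.063],"yaw":0}

```text
time_s: 15.65
tcp_pos: [0.5235, 0.0069, 0.1885]
eef_rot: [-177.2, 17.7, -178.2]
contact_force: [-2.6, 2.5, 3.0]
gripper_width: 0.0208
gripper_force: 25.0
```

```bash
python3 - <<'E'
from h import *
s,p,R=state();th=theta(p,R);print(s["time_s"],p,s["eef_rot"],s["contact_force"],s["gripper_width"],th)
plan(269,R,p,100,8,th[2])
E
```

```text
15.65 [0.52354535 0.00686862 0.18852112] [-177.1838034    17.68331099 -178.17873332] [-2.59094106  2.50027079  3.02019687] 0.02080429869963997 (np.float64(269.2425247979203), np.float64(0.07999786092982072), np.float64(0.03251747901443009))
261.0 [0.001, 0.011, 0.0]
253.0 [0.003, 0.022, 0.001]
245.0 [0.006, 0.033, 0.003]
237.0 [0.011, 0.043, 0.005]
229.0 [0.017, 0.052, 0.008]
221.0 [0.023, 0.06, 0.012]
213.0 [0.031, 0.067, 0.015]
205.0 [0.04, 0.072, 0.02]
197.0 [0.049, 0.077, 0.024]
189.0 [0.059, 0.079, 0.029]
181.0 [0.069, 0.081, 0.033]
173.0 [0.079, 0.08, 0.038]
165.0 [0.089, 0.078, 0.043]
157.0 [0.099, 0.075, 0.047]
149.0 [0.108, 0.07, 0.051]
141.0 [0.117, 0.064, 0.055]
133.0 [0.124, 0.057, 0.059]
125.0 [0.131, 0.048, 0.061]
117.0 [0.136, 0.039, 0.064]
109.0 [0.14, 0.028, 0.066]
101.0 [0.143, 0.018, 0.067]
```

>>> apply_moves:
  targets:
    - {"dp":[0.001,0.011,0.0],"yaw":0}
    - {"dp":[0.003,0.022,0.001],"yaw":0}
    - {"dp":[0.006,0.033,0.003],"yaw":0}
    - {"dp":[0.011,0.043,0.005],"yaw":0}
    - {"dp":[0.017,0.052,0.008],"yaw":0}
    - {"dp":[0.023,0.06,0.012],"yaw":0}
    - {"dp":[0.031,0.067,0.015],"yaw":0}
    - {"dp":[0.04,0.072,0.02],"yaw":0}
    - {"dp":[0.049,0.077,0.024],"yaw":0}
    - {"dp":[0.059,0.079,0.029],"yaw":0}
    - {"dp":[0.069,0.081,0.033],"yaw":0}
    - {"dp":[0.079,0.08,0.038],"yaw":0}
    - {"dp":[0.089,0.078,0.043],"yaw":0}
    - {"dp":[0.099,0.075,0.047],"yaw":0}
    - {"dp":[0.108,0.07,0.051],"yaw":0}
    - {"dp":[0.117,0.064,0.055],"yaw":0}
    - {"dp":[0.124,0.057,0.059],"yaw":0}
    - {"dp":[0.131,0.048,0.061],"yaw":0}
    - {"dp":[0.136,0.039,0.064],"yaw":0}
    - {"dp":[0.136,0.039,0.064],"yaw":0}

```text
time_s: 17.32
tcp_pos: [0.6606, 0.0438, 0.2528]
eef_rot: [-177.2, 17.7, -178.3]
contact_force: [-1.7, -4.1, 2.3]
gripper_width: 0.021
gripper_force: 24.9
```

```bash
python3 - <<'E'
from h import *
s,p,R=state();th=theta(p,R);print(s["time_s"],p,s["eef_rot"],s["contact_force"],s["gripper_width"],th)
plan(117,R,p,-12,8,th[2])
E
```

```text
17.3167 [0.66060695 0.04379352 0.25281187] [-177.18387648   17.66972199 -178.27428641] [-1.653373   -4.0592416   2.34167572] 0.02099572458090342 (np.float64(115.62570209231045), np.float64(0.08005086831098349), np.float64(0.03249818134874912))
109.0 [0.003, -0.008, 0.001]
101.0 [0.006, -0.019, 0.003]
93.0 [0.008, -0.03, 0.003]
85.0 [0.008, -0.041, 0.003]
77.0 [0.007, -0.052, 0.002]
69.0 [0.004, -0.063, 0.001]
61.0 [-0.0, -0.073, -0.001]
53.0 [-0.005, -0.083, -0.004]
45.0 [-0.012, -0.092, -0.007]
37.0 [-0.019, -0.099, -0.01]
29.0 [-0.028, -0.105, -0.014]
21.0 [-0.037, -0.11, -0.018]
13.0 [-0.046, -0.114, -0.023]
5.0 [-0.056, -0.116, -0.028]
-3.0 [-0.066, -0.116, -0.032]
-11.0 [-0.076, -0.115, -0.037]
```

>>> apply_moves:
  targets:
    - {"dp":[0.003,-0.008,0.001],"yaw":0}
    - {"dp":[0.006,-0.019,0.003],"yaw":0}
    - {"dp":[0.008,-0.03,0.003],"yaw":0}
    - {"dp":[0.008,-0.041,0.003],"yaw":0}
    - {"dp":[0.007,-0.052,0.002],"yaw":0}
    - {"dp":[0.004,-0.063,0.001],"yaw":0}
    - {"dp":[0,-0.073,-0.001],"yaw":0}
    - {"dp":[-0.005,-0.083,-0.004],"yaw":0}
    - {"dp":[-0.012,-0.092,-0.007],"yaw":0}
    - {"dp":[-0.019,-0.099,-0.01],"yaw":0}
    - {"dp":[-0.028,-0.105,-0.014],"yaw":0}
    - {"dp":[-0.037,-0.11,-0.018],"yaw":0}
    - {"dp":[-0.046,-0.114,-0.023],"yaw":0}
    - {"dp":[-0.052,-0.115,-0.026],"yaw":0}
    - {"dp":[-0.056,-0.116,-0.028],"yaw":0}
    - {"dp":[-0.06,-0.116,-0.03],"yaw":0}
    - {"dp":[-0.063,-0.116,-0.031],"yaw":0}
    - {"dp":[-0.066,-0.116,-0.032],"yaw":0}
    - {"dp":[-0.066,-0.116,-0.032],"yaw":0}

```text
time_s: 18.9
tcp_pos: [0.5965, -0.0717, 0.2227]
eef_rot: [-177.1, 18.1, -178.1]
contact_force: [15.2, -15.1, -0.7]
gripper_width: 0.0206
gripper_force: 25.0
```

```bash
python3 - <<'E'
from h import *
s,p,R=state();th=theta(p,R);print(s["time_s"],p,s["eef_rot"],s["contact_force"],s["gripper_width"],th)
E
```

```text
18.9 [ 0.59652987 -0.07170102  0.22265576] [-177.11530566   18.0722608  -178.12236626] [ 15.19325785 -15.06583782  -0.68057074] 0.020576749622936052 (np.float64(359.16249625565007), np.float64(0.07928277990305332), np.float64(0.03342847623888138))
```

>>> apply_moves:
  grip: -0.14
  targets:
    - {"dp":[0.001,0,0],"yaw":0}
    - {"dp":[0.001,0,0],"yaw":0}
    - {"dp":[0.001,0,0],"yaw":0}
    - {"dp":[0.001,0,0],"yaw":0}
    - {"dp":[0.001,0,0],"yaw":0}
    - {"dp":[0.001,0,0],"yaw":0}

```text
time_s: 19.4
tcp_pos: [0.5949, -0.0699, 0.2203]
eef_rot: [-177.2, 17.7, -178.2]
contact_force: [-0.4, -0.0, 0.2]
gripper_width: 0.0492
gripper_force: 0.0
```

>>> apply_moves:
  targets:
    - {"dp":[-0.01,0,0.03],"yaw":0}
    - {"dp":[-0.02,0,0.06],"yaw":0}
    - {"dp":[-0.035,0,0.09],"yaw":0}
    - {"dp":[-0.05,0,0.12],"yaw":0}
    - {"dp":[-0.05,0,0.12],"yaw":0}
    - {"dp":[-0.05,0,0.12],"yaw":0}

```text
time_s: 19.9
tcp_pos: [0.5453, -0.0695, 0.3432]
eef_rot: [-177.3, 18.0, -178.2]
contact_force: [-0.3, 0.0, -0.4]
gripper_width: 0.0497
gripper_force: 0.0
```

```bash
python3 - <<'E'
from h import *
from plant import cams
s,p,R=state();print(s["time_s"],p,s["eef_rot"],s["contact_force"],s["gripper_width"])
c=cams.capture("side")
I=c["image"][:,:,::-1].copy()
for X,col in((W(knob(0,.03)),(0,0,255)),(W([0,0,.19]),(0,255,0)),(W([.06,.13,.148]),(255,0,255)),(W([.06,.13+.074*np.cos(.52),.148+.074*np.sin(.52)]),(255,255,0))):
    a=px(c,X);I[int(a[1]),int(a[0])]=col
cv2.imwrite("pics/s2.png",cv2.resize(I[140:290,170:350],None,fx=4,fy=4,interpolation=0))
E
```

```text
19.9 [ 0.54531045 -0.06953744  0.34318463] [-177.31982577   17.99973725 -178.17177465] [-0.269459    0.00822933 -0.41430213] 0.04971949105936089
```

View pics/s2.png

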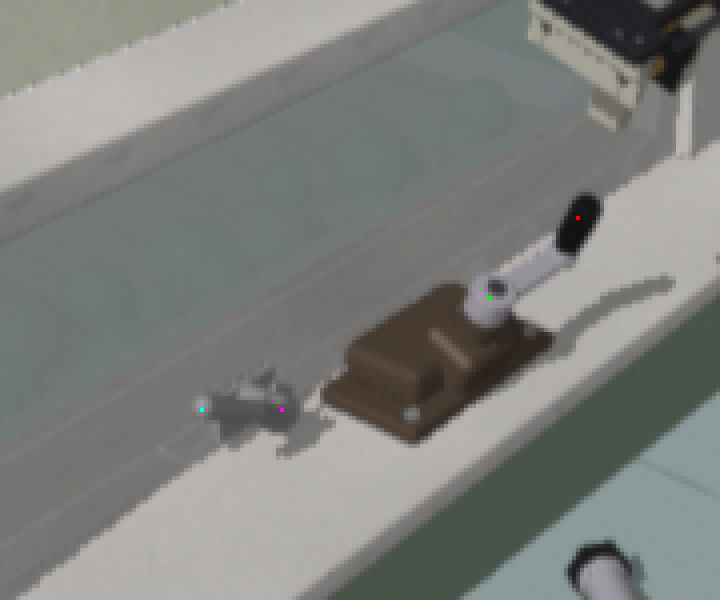

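The crank sits at its shut position, with the model dots on the knob and hub. The lever end dot matches φ≈0.52. Now the lever.

```bash
python3 - <<'E'
from h import *
s,p,R=state();n=R[:,2]
def t(y,z,back=0): # tip face centre on bar top contact at frame (.06-.0023, .13+y, z)
    return W([.0577,.13+y,z])-n*(.022+back)-p
for y,z,b in((.045,.200,.1),(.045,.205,0),(.045,.195,0),(.048,.185,0),(.051,.175,0),(.053,.165,0),(.055,.158,0),(.055,.151,0)): print(y,z,b,np.round(t(y,z,b),3))
E
```

```text
0.045 0.2 0.1 [ 0.082  0.258 -0.025]
0.045 0.205 0 [ 0.112  0.255 -0.115]
0.045 0.195 0 [ 0.112  0.255 -0.125]
0.048 0.185 0 [ 0.112  0.258 -0.135]
0.051 0.175 0 [ 0.112  0.261 -0.145]
0.053 0.165 0 [ 0.112  0.263 -0.155]
0.055 0.158 0 [ 0.112  0.265 -0.162]
0.055 0.151 0 [ 0.112  0.265 -0.169]
```

>>> apply_moves:
  grip: 1
  squeeze: 10
  targets:
    - {"dp":[0,0.258,0],"yaw":0}
    - {"dp":[0,0.258,0],"yaw":0}
    - {"dp":[0,0.258,0],"yaw":0}
    - {"dp":[0,0.258,0],"yaw":0}
    - {"dp":[0,0.258,0],"yaw":0}
    - {"dp":[0,0.258,0],"yaw":0}
    - {"dp":[0,0.258,0],"yaw":0}
    - {"dp":[0.082,0.256,-0.025],"yaw":0}
    - {"dp":[0.082,0.256,-0.025],"yaw":0}
    - {"dp":[0.082,0.256,-0.025],"yaw":0}
    - {"dp":[0.112,0.255,-0.11],"yaw":0}
    - {"dp":[0.112,0.255,-0.11],"yaw":0}
    - {"dp":[0.112,0.255,-0.11],"yaw":0}
    - {"dp":[0.112,0.255,-0.11],"yaw":0}
    - {"dp":[0.112,0.255,-0.11],"yaw":0}

```text
time_s: 21.2
tcp_pos: [0.6573, 0.1849, 0.2303]
eef_rot: [-177.1, 17.7, -178.2]
contact_force: [0.6, -0.1, 0.8]
gripper_width: 0.0004
gripper_force: 0.0
```

```bash
python3 - <<'E'
from h import *
s,p,R=state();print(s["time_s"],p,s["eef_rot"],s["contact_force"],s["gripper_width"]);n=R[:,2]
print("tip frame",A.T@(p+n*.022-ORG))
E
```

```text
21.2 [0.65728719 0.1848986  0.23027365] [-177.14472311   17.66395263 -178.15572009] [ 0.63678841 -0.06272223  0.76596398] 0.0003883276737820636
tip frame [0.05757573 0.17486334 0.20933692]
```

Tip at z 0.209, right over the lever. Pressing along the arc.

>>> apply_moves:
  targets:
    - {"dp":[0,0,-0.007],"yaw":0}
    - {"dp":[0,0,-0.014],"yaw":0}
    - {"dp":[0,0.003,-0.02],"yaw":0}
    - {"dp":[0,0.004,-0.026],"yaw":0}
    - {"dp":[0,0.005,-0.031],"yaw":0}
    - {"dp":[0,0.007,-0.037],"yaw":0}
    - {"dp":[0,0.008,-0.042],"yaw":0}
    - {"dp":[0,0.009,-0.047],"yaw":0}
    - {"dp":[0,0.01,-0.051],"yaw":0}
    - {"dp":[0,0.01,-0.055],"yaw":0}
    - {"dp":[0,0.01,-0.058],"yaw":0}
    - {"dp":[0,0.01,-0.058],"yaw":0}

```text
time_s: 22.2
tcp_pos: [0.6577, 0.1954, 0.1756]
eef_rot: [-177.3, 17.9, -178.2]
contact_force: [-14.8, -0.6, 23.1]
gripper_width: 0.0006
gripper_force: 13.0
```

```bash
python3 - <<'E'
from h import *
s,p,R=state();print(s["time_s"],p,s["eef_rot"],s["contact_force"],s["gripper_width"]);n=R[:,2]
print("tip frame",A.T@(p+n*.022-ORG))
E
```

```text
22.2 [0.65774561 0.19535148 0.17560798] [-177.25960989   17.91766627 -178.16383002] [-14.80708763  -0.62064143  23.05232861] 0.0005852442096130054
tip frame [0.05838222 0.18534573 0.15469893]
```

>>> apply_moves:
  targets:
    - {"dp":[-0.003,0,0.015],"yaw":0}
    - {"dp":[-0.013,0,0.045],"yaw":0}
    - {"dp":[-0.027,0,0.085],"yaw":0}
    - {"dp":[-0.05,0,0.12],"yaw":0}
    - {"dp":[-0.09,0,0.14],"yaw":0}
    - {"dp":[-0.12,0,0.16],"yaw":0}
    - {"dp":[-0.15,0,0.18],"yaw":0}
    - {"dp":[-0.15,0,0.18],"yaw":0}
    - {"dp":[-0.15,0,0.18],"yaw":0}

```text
time_s: 22.95
tcp_pos: [0.5063, 0.1952, 0.354]
eef_rot: [-177.4, 17.8, -178.1]
contact_force: [0.7, 0.2, 0.8]
gripper_width: 0.0005
gripper_force: 0.0
```

```bash
python3 - <<'E'
from h import *
from plant import cams
s,p,R=state();print(s["time_s"],p,s["contact_force"])
c=cams.capture("side");b=cams.capture("scene")
T=lambda c,x0,y0,w,h,D:None
out=[]
for c,(x,y) in((c,(170,140)),(b,(260,180))):
    I=c["image"][:,:,::-1].copy()
    for X,col in((W(knob(0,.03)),(0,0,255)),(W([.06,.13,.148]),(255,0,255)),(W([.06,.204,.148]),(255,255,0))):
        a=px(c,X).round().astype(int);I[a[1],a[0]]=col
    out.append(cv2.resize(I[y:y+140,x:x+130],None,fx=3,fy=3,interpolation=0))
    X,ok=cloud(c);f=(X-ORG)@A;m=ok&(abs(f[...,0]-.058)<.012)&(f[...,1]>.14)&(f[...,1]<.215)&(f[...,2]>.125)
    for y0 in(.15,.165,.18,.195):
        q=f[m&(abs(f[...,1]-y0)<.008)];print(y0,len(q),q[:,2].max() if len(q) else None)
cv2.imwrite("pics/f.png",np.hstack(out))
E
```

```text
22.95 [0.50627026 0.19521636 0.35395658] [0.72601835 0.2229507  0.78834948]
0.15 31 0.1558772609616838
0.165 36 0.15586769515815777
0.18 37 0.15525917062478764
0.195 37 0.15591142158372961
0.15 26 0.15921844562117607
0.165 26 0.15999397616642
0.18 28 0.15902334662660006
0.195 27 0.1618259275521974
```

View pics/f.png

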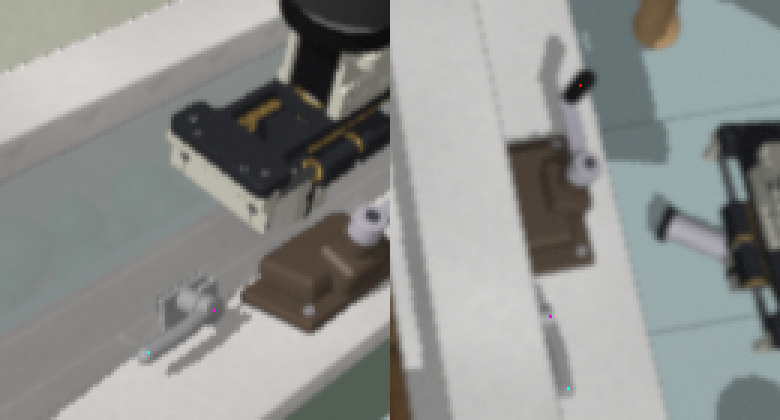

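The lever lies level: its top is at 156 mm along its whole length. The crank is at its stop, and nothing is touching the robot.

```bash
python3 -c "
from plant import r
print(r.close_job())"
```

```text
the job is handed in; nothing more can be done
None
```

The window is wound shut to its stop and then the fastener was pressed level; the job was handed in at about 23 s with the gripper clear and no contact with the things on the table, though the verdict was not shown. The tool was tilted about 18° by commanding poses beyond reach.

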